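Check a screw's pitch with a thread leaf

ROBOT

A 6-joint arm with a two-finger parallel gripper is mounted at the origin on the work surface. World frame = base frame: x ahead of the robot, y to its left, z up, the work surface at z = 0. Lengths are in m, angles in rad, forces in N, time in s.
With the tool pointing down it reaches from about 0.4 to 0.825 m from the base axis. Payload 7 kg.
Tool frame: the origin (TCP) lies at the very end of the fingers, on their centre line; the grasp point (between the pads) lies 19 mm behind it; z points along the fingers, y is the direction in which the jaws open and shut (so a half turn about z gives the same grasp; the last joint's range is limited). The gripper opens to 88 mm and grips with 3 to 60 N. Pads are 19 mm wide; open, the fingers measure 130 mm over their backs; the gripper's body (78 mm by 193 mm) begins 47 mm behind the grasp point.
Start: joints at [-0.881, 0.359, 0.012, 0, -1.224, -0.288], TCP at [0.264, -0.621, 0.227] pointing down, gripper open.
Joint ranges: [-3.07, 3.07], [-1.43, 2.12], [-1.02, 1.25], [-3.03, 1.67], [-3.05, -0], [-3.03, 3.03]. Speed limits (rad/s): [2.39, 2.39, 3.01, 3.14, 3.14, 3.14].

INTERFACE

Orientations are given as [roll, pitch, yaw] about the fixed x, y, z axes, in that order (R = Rz(yaw) Ry(pitch) Rx(roll)).
In Python, from station import arm gives the robot as it stands.
- The arm moves only by the shell command python3 -m inch 'ROWS' [FORCE]. ROWS is text: rows parted by semicolons, each of 7 numbers parted by spaces: the closure, from 0 (fully open) to 1 (shut), then the shift along the tool's x, y, z each as a share of 300 mm, from -1 to 1, then the turn, a rotation vector about the tool's x, y, z each as a share of 60 degrees, from -1 to 1. In form: grip tx ty tz rx ry rz; .... A call has 1 to 12 rows; each row is the pose to reach, as a shift and turn from the pose commanded when the call began, along the tool's axes at that moment; what a row does not reach only later rows make up. A row lasts 1/10 s, in which the tool goes at most 50 mm and 8.59 degrees, less where a joint would pass 70% of its speed; a pose out of reach is approached as far as the arm can. A call with a number of a shift or a turn outside -1 to 1 is refused whole. A call with a gripper value outside its range is refused whole. The fingers move at their own pace and stop on an object; FORCE is the grip in N (left out, the last holds). Time passes only in rows, so rows that repeat a pose let the fingers close. It gives the time, the measured TCP pose, the force and the opening at its end, in the units of the state.
- arm.get_state(): the state, without advancing time (a new reading comes with each control period).
- arm.grab_frame(name): name is "side" or "top"; returns a dict with "img" (420x560x3 uint8, red, green, blue), "range_z" (420x560 float32, m along the optical axis (not along the pixel's ray), 0 where there is no reading), "fx", "fy", "cx", "cy" (pixels), "dist" ([k1, k2, p1, p2, k3] as OpenCV has them; the pictures are not rectified), "extrinsics" (4x4, takes a point from world to camera coordinates). Camera axes: x right, y up, looking along -z (the intrinsics and any distortion apply to the point x, -y, -z); pixel columns grow to the right and rows downward; lengths in m; the calibration is good to about 2 mm. A picture is of the moment at which its call begins.
- arm.job_done(): hands the job in, once; it reports no verdict.
The state is a dict: "t": time; "q": joint angles; "qd": joint speeds; "joint_efforts": joint torques, N m; "eef_pos": TCP position; "ee_rot": TCP orientation; "force": force on the tool from outside, world axes, zero at the start; "moment": the same for the moment, N m; "width": finger opening in m.
Only numpy, scipy, OpenCV 4.12 (cv2) and the standard library are available. Lean on these libraries where they do the work, as an engineer would, in place of code of your own. Each camera call takes 0.05 s, during which the arm holds its last target.

TASK

Check that the screw clamped in the V-blocks has a 10 mm pitch: take the yellow-handled 10 mm pitch leaf from the rack, set its teeth gently on the thread along the top of the screw and feel along until they drop fully home and the leaf sits flat. Keep it lightly pressed there for about a second, never forcing it, then put it back in its own slot in the rack and let go, leaving the other leaves and the things on the bench alone.

Things in the scene. Friction and masses are not known exactly. Their poses are not given: they have to be found in the camera images.
- leaf10: the 10 mm pitch leaf: upright steel plate 50 mm long (its y), 5 mm thick (its x), five teeth along its lower edge, yellow handle block on top; 78 mm high, about 110 g, loose; the same either way round. Origin: middle of the line of the tooth tips, z up. At the start it stands in one of the rack's slots, its y along the rack's y, the handle's underside resting on the rack's top
- leaf10_grip (a point): the place to grip the yellow handle, 60 mm above the leaf's tooth tips; axes as the leaf's. The handle is 14 mm thick (x), 44 mm long (y) and spans 34 to 78 mm above the tips: 26 mm below to 18 mm above this point
- leaf10_root (a point): middle of the flat roots between the leaf's teeth, 4.5 mm above the tips; axes as the leaf's. The teeth stand at y = -20, -10, 0, 10 and 20 mm, 4.5 mm high, 2.8 mm wide at the tip and 5.2 mm at the root
- leaf6: the 6 mm pitch leaf, the same outline with finer teeth and a blue handle, in another slot of the rack; not to be moved
- leaf12: the 12 mm pitch leaf, the same outline with coarser teeth and a white handle, in another slot of the rack; not to be moved
- rack: red-brown phenolic rack fixed to the bench, 46 mm (its x) by 240 mm (its y) by 45 mm high; origin under its centre at bench height, z up. Three slots in one row at y = -75, 0 and +75 mm, each 56 mm long (y), 9 mm wide (x) and 45 mm deep. A leaf in its slot hangs by its handle, tooth tips 11 mm above the bench
- vblocks: two dark steel V-blocks with clamp stirrups on a black granite plate 110 mm (its x) by 280 mm (its y) by 25 mm high, fixed to the bench, holding the steel screw level along y, its axis 75 mm above the bench. Origin under the plate's centre at bench height, z up. The stirrups at y = -105 and +105 mm reach 127 mm above the bench and 40 mm to each side
- thread_top (a point): middle of the line along the top of the screw's crests, 93 mm above the bench; y along the screw, z up. Thread 36 mm across, pitch 10 mm, from y = -70 to 70 mm, clamped immovably; grooves 5.5 mm deep, 6.3 mm wide at the mouth; crests 3.7 mm wide. Where along y the crests lie is unknown and differs each time. Leaf fully home: tooth tips 4.5 mm below this height; standing on crests: level with it
- nut: flanged brass nut standing on its flange, 82 mm across and 55 mm high, 0.75 kg, loose; origin under its centre. A bystander
- caliper: steel caliper with a black slide lying flat, 230 mm long (its y), 75 mm wide over the jaws, 12 mm high, loose; origin under the beam's middle. A bystander
- cutter: blue box cutter lying flat, 170 mm long (its x), 20 mm wide, 16 mm high, loose; origin under its middle. A bystander
- brush: flat brush with a wooden handle lying on the bench, 200 mm long (its x), 40 mm wide, 25 mm high, loose; origin under its middle. A bystander
- spanner: combination spanner lying on the bench, 180 mm long (its x), 40 mm wide, loose; origin under its middle. A bystander
Things that resemble listed ones, but are neither listed nor needed, are in the scene too. What is shaped like the leaf10 but green is not meant.

How it is judged:
On the way, in this order (a step that is already met when the one before it is completed fails the run):
1. the 10 mm leaf is out of its slot (height (world z) of leaf10 above 0.05 m and distance of leaf10 from where it was at the start of the episode above 0.045 m), for 0.1 s.
2. the 10 mm leaf sits fully home and flat in the thread on top of the screw, pressed lightly, for 0.6 s (z of leaf10 in the frame of thread_top below -0.003 m and x of leaf10 in the frame of thread_top between -0.004 and 0.004 m and y of leaf10 in the frame of thread_top between -0.043 and 0.043 m and angle between the y axis of leaf10 and the y axis of thread_top, either way round below 0.05 rad and angle between leaf10's own z axis and vertical below 0.09 rad and contact force between leaf10 and vblocks above 1 N), for 0.6 s.
At the end, for the whole second after the job is handed in: the 10 mm leaf is back in its own slot in the rack, within 8 mm of where it stood at the start, upright within 7 degrees, resting on the rack, still and released (distance of leaf10 from where it was at the start of the episode below 0.008 m and angle between leaf10's own z axis and vertical below 0.12 rad and linear speed of leaf10 below 0.02 m/s and contact force between leaf10 and rack above 0.1 N); the robot touches nothing.
It fails at once if the 10 mm leaf is forced: it presses on the screw or V-blocks with more than 25 N (contact force between leaf10 and vblocks above 25 N).
It fails at once if another leaf is moved more than 10 mm (distance of any of leaf6, leaf12 from where it was at the start of the episode above 0.01 m).
It fails at once if a thing on the bench is moved more than 20 mm (distance of any of nut, caliper, cutter, brush, spanner from where it was at the start of the episode above 0.02 m).
It also fails if it takes over 51 s, if anything falls off the work surface, if the arm or the gripper's body presses on something with over 40 N, if the wrist force passes 120 N, or if a joint passes its speed limit or range.

## Working session

There is one attempt and no reset: what is moved stays moved. The work goes in short steps, Python scripts to look and compute and a shell command to move; the robot and the scene stay as the last step left them, time stands still between calls to the robot, and variables do not carry over. Pictures are saved under pics/ and viewed, and the job is handed in when it is done.

```bash
ls; mkdir -p pics; cat > h.py <<'E'
import numpy as np, cv2
from station import arm
def grab(n):
    f=arm.grab_frame(n); np.savez('/tmp/%s.npz'%n,**f); return f
def K(f): return np.array([[f['fx'],0,f['cx']],[0,f['fy'],f['cy']],[0,0,1.]]),np.array(f['dist'],float)
def ray(f,uv):
    k,d=K(f); uv=np.array(uv,float).reshape(-1,1,2)
    n=cv2.undistortPoints(uv,k,d).reshape(-1,2)
    dc=np.c_[n[:,0],-n[:,1],-np.ones(len(n))]
    E=np.array(f['extrinsics']); R=E[:3,:3]; t=E[:3,3]
    return -R.T@t, dc@R   # directions with unit depth
def onplane(f,uv,z):
    c,d=ray(f,uv); s=(z-c[2])/d[:,2]; return c+d*s[:,None]
def cloud(f,uv):
    c,d=ray(f,uv); u=np.array(uv).reshape(-1,2).astype(int); r=f['range_z'][u[:,1],u[:,0]]
    return c+d*r[:,None]
def proj(f,P):
    k,d=K(f);E=np.array(f['extrinsics']);p=np.array(P,float).reshape(-1,3)@E[:3,:3].T+E[:3,3]
    p=p*[1,-1,-1]; return cv2.projectPoints(p,np.zeros(3),np.zeros(3),k,d)[0].reshape(-1,2)
E
python3 - <<'E'
from h import *
for n in('side','top'):
    f=grab(n); cv2.imwrite('pics/%s0.png'%n,f['img'][:,:,::-1]); 
    c,_=ray(f,[[280,210]]); print(n,c,_,f['fx'],f['dist'])
print(arm.get_state())
E
```

```text
pics
side [0.16538712 0.79945977 0.62415346] [[ 0.40066743 -0.7589195  -0.51364163]] 460.26050362610187 [-0.0537168  0.         0.         0.         0.       ]
top [0.46303773 0.02269097 1.31647387] [[ 8.19357917e-02 -6.53358881e-04 -9.96648861e-01]] 475.1895513327411 [-0.14726281  0.          0.          0.          0.        ]
{'t': 0.1, 'q': array([-8.80878629e-01,  3.59320595e-01,  1.11888720e-02, -3.07387587e-04,
       -1.22412362e+00, -2.88095493e-01]), 'qd': array([-0.00080327, -0.00138687,  0.00374462,  0.00178329,  0.00047192,
        0.00015603]), 'joint_efforts': array([-1.01030222e-03, -5.84163165e+01,  2.93753386e+01,  7.01549068e+00,
        1.02046720e-02, -4.75706224e-05]), 'eef_pos': array([ 0.26379714, -0.62085363,  0.22572986]), 'ee_rot': array([ 3.14011166e+00, -1.37508798e-04, -2.73987500e+00]), 'force': array([-0.7978859 , -0.52041004,  0.43818684]), 'moment': array([0.01666604, 0.01116773, 0.02297112]), 'width': 0.08784788533231389}
```

View pics/side0.png

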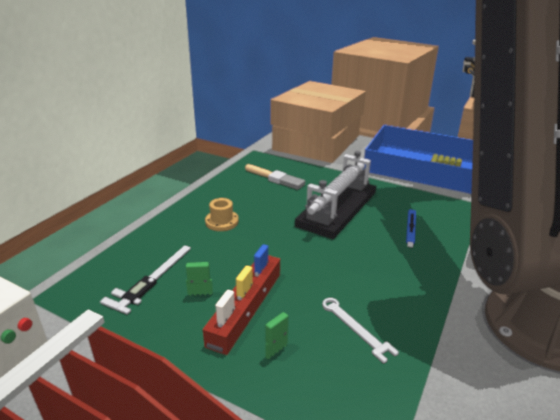

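View pics/top0.png

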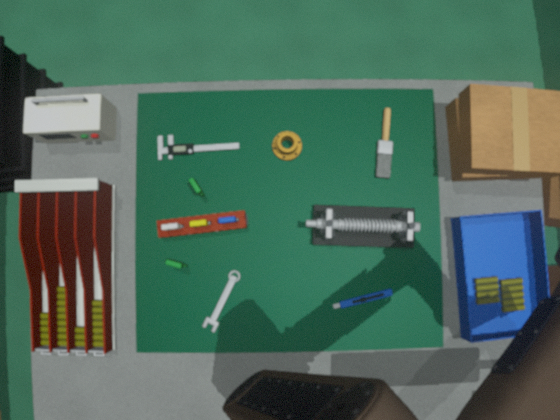

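Candidates: the yellow handle in the rack is at top (199,223) and side (244,282). The green leaves at top (195,186) and (174,264), and the rack neighbours in white (171,226) and blue (227,219), are excluded by colour. I'll confirm with an enlarged crop and measure.

```bash
python3 - <<'E'
from h import *
t=dict(np.load('/tmp/top.npz'));s=dict(np.load('/tmp/side.npz'))
a=cv2.resize(t['img'][200:245,145:255],None,fx=6,fy=6,interpolation=cv2.INTER_CUBIC)
b=cv2.resize(t['img'][195:255,300:430],None,fx=5,fy=5,interpolation=cv2.INTER_CUBIC)
b=cv2.resize(b,(660,305)); cv2.imwrite('pics/crop1.png',np.vstack([a,b])[:,:,::-1])
c=cv2.resize(s['img'][235:355,195:325],None,fx=4.5,fy=4.5,interpolation=cv2.INTER_CUBIC); cv2.imwrite('pics/crop2.png',c[:,:,::-1])
def fit(f,m,name,z,roi):
    mm=np.zeros_like(m,np.uint8); x0,y0,x1,y1=roi; mm[y0:y1,x0:x1]=m[y0:y1,x0:x1]
    vs,us=np.nonzero(mm); uv=np.c_[us,vs]
    P=cloud(f,uv); 
    cs,_=cv2.findContours(mm,cv2.RETR_EXTERNAL,cv2.CHAIN_APPROX_NONE); 
    cc=max(cs,key=cv2.contourArea)
    W=onplane(f,cc.reshape(-1,2),z)[:,:2]
    r=cv2.minAreaRect((W*1000).astype(np.float32))
    print(name,len(uv),'rect mm',[np.round(q,1) for q in r],'mean',np.round(P.mean(0),4),'med',np.round(np.median(P,0),4),'zpct',np.round(np.percentile(P[:,2],[5,50,95]),4))
def hsv(f): return cv2.cvtColor(f['img'],cv2.COLOR_RGB2HSV)
H=hsv(t)
R=(140,200,255,245)
fit(t,(((H[...,0]<12)|(H[...,0]>170))&(H[...,1]>120)&(H[...,2]>40)).astype(np.uint8),'rack',.045,R)
fit(t,((abs(H[...,0].astype(int)-28)<8)&(H[...,1]>130)&(H[...,2]>120)).astype(np.uint8),'yellow',.089,R)
fit(t,((H[...,0]>100)&(H[...,0]<130)&(H[...,1]>100)&(H[...,2]>80)).astype(np.uint8),'blue',.089,R)
fit(t,((H[...,1]<60)&(H[...,2]>120)).astype(np.uint8),'white',.089,R)
H=hsv(s); fit(s,((abs(H[...,0].astype(int)-28)<8)&(H[...,1]>130)&(H[...,2]>120)).astype(np.uint8),'yellowside',.089,(195,235,325,355))
# granite + screw
g=((t['img'].max(2)<45)).astype(np.uint8); fit(t,g,'granite',.025,(300,195,430,255))
# screw depth profile
for v in range(216,238,2):
    uv=np.c_[np.arange(340,402,6),np.full(11,v)]
    print(v,np.round(cloud(t,uv)[:,2]*1000).astype(int))
E
```

```text
rack 995 rect mm [array([534.2, 235.4]), array([ 46. , 239.5]), np.float64(5.8)] mean [0.5325 0.2291 0.0537] med [0.5302 0.2242 0.0449] zpct [0.0406 0.0449 0.0491]
yellow 119 rect mm [array([534.3, 236.8]), array([17.6, 45.6]), np.float64(5.4)] mean [0.5348 0.2374 0.0821] med [0.5338 0.2379 0.0879] zpct [0.0456 0.0879 0.0919]
blue 90 rect mm [array([541.6, 161. ]), array([44.3, 13. ]), np.float64(89.1)] mean [0.5416 0.1612 0.0869] med [0.5415 0.16   0.0882] zpct [0.0832 0.0882 0.0923]
white 118 rect mm [array([527. , 310.7]), array([45.1, 15.7]), np.float64(89.2)] mean [0.5272 0.3045 0.09  ] med [0.5272 0.3114 0.0873] zpct [0.0443 0.0873 0.0923]
yellowside 277 rect mm [array([522.4, 258.1]), array([26.3, 84.1]), np.float64(28.3)] mean [0.5303 0.247  0.0742] med [0.529  0.2494 0.074 ] zpct [0.0531 0.074  0.0889]
granite 41 rect mm [array([ 470.7, -307.6]), array([26.1, 10.6]), np.float64(59.4)] mean [ 0.4748 -0.3104  0.0249] med [ 0.4703 -0.3102  0.0245] zpct [0.0196 0.0245 0.0298]
216 [21 19 25 29 26 26 27 24 25 25 79]
218 [25 23 78 26 22 27 24 21 27 24 74]
220 [87 85 86 76 87 80 87 82 24 81 69]
222 [87 92 90 87 88 84 89 80 89 86 82]
224 [89 96 87 87 91 86 92 87 90 91 88]
226 [91 89 84 96 89 87 91 90 94 88 87]
228 [89 91 86 92 88 83 92 86 90 85 89]
230 [23 81 29 90 84 79 87 82 88 83 81]
232 [26 23 29 19 22 28 75 24 82 25 71]
234 [29 26 25 29 24 22 26 27 23 21 76]
236 [27 20 26 28 25 29 29 27 23 25 74]
```

```bash
sleep 1; ls pics
```

```text
crop1.png
crop2.png
side0.png
top0.png
```

View pics/crop1.png

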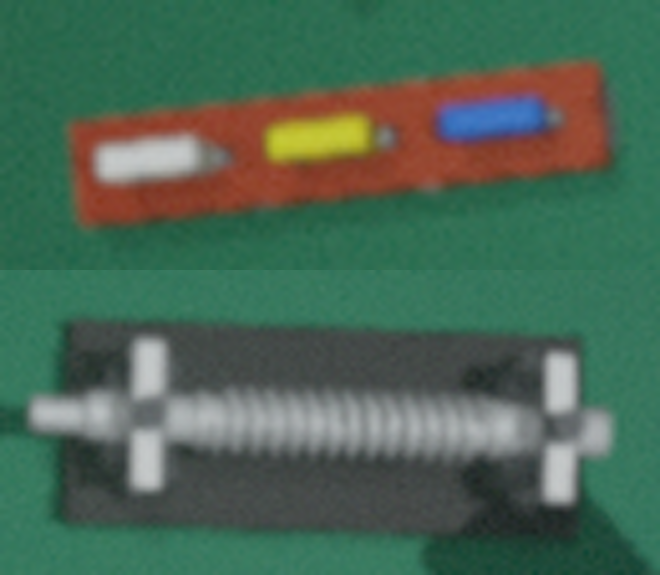

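View pics/crop2.png

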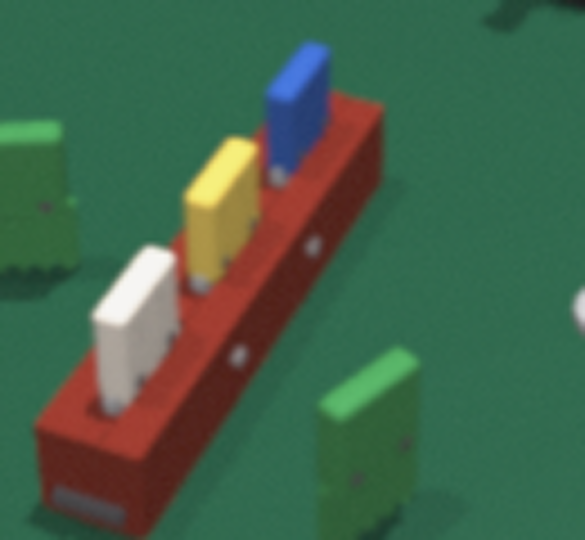

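Confirmed: the yellow leaf stands in the middle slot, between white and blue, and the two green look-alikes stand loose on the bench. Next I'll locate the screw.

```bash
python3 - <<'E'
from h import *
t=dict(np.load('/tmp/top.npz')); s=dict(np.load('/tmp/side.npz'))
im=t['img'].astype(int); H=cv2.cvtColor(t['img'],cv2.COLOR_RGB2HSV)
for nm,f,roi in(('top',t,(300,200,430,250)),('side',s,(280,130,390,235))):
    x0,y0,x1,y1=roi
    us,vs=np.meshgrid(np.arange(x0,x1),np.arange(y0,y1)); uv=np.c_[us.ravel(),vs.ravel()]
    P=cloud(f,uv); H=cv2.cvtColor(f['img'],cv2.COLOR_RGB2HSV)[uv[:,1],uv[:,0]]
    # plate
    m=(H[:,1]<70)&(H[:,2]<110)
    for k,z,mm in(('gran',.025,m&(abs(P[:,2]-.025)<.007)),('stir',.127,(P[:,2]>.108)&(P[:,2]<.14)),('thread',.093,(P[:,2]>.070)&(P[:,2]<.10)&(H[:,2]>100))):
        Q=P[mm]; r=cv2.minAreaRect((Q[:,:2]*1000).astype(np.float32)); print(nm,k,mm.sum(),[np.round(q,1) for q in r],np.round(Q.mean(0),4))
        if k=='stir':
            for sgn in(1,-1):
                c=Q[:,1].mean(); q=Q[(Q[:,1]-c)*sgn>0]; print('  ',len(q),np.round(q.mean(0),4),np.round(np.median(q,0),4), q[:,0].min(),q[:,0].max())
        if k=='gran' and nm=='top':
            W=onplane(f,uv[m&(P[:,2]<.04)],.025)[:,:2]; r=cv2.minAreaRect((W*1000).astype(np.float32)); print('  plane',[np.round(q,1) for q in r])
            msk=np.zeros(f['img'].shape[:2],np.uint8); u=uv[(H[:,1]<75)|(P[:,2]>.04)]; msk[u[:,1],u[:,0]]=255; cv2.imwrite('pics/gm.png',cv2.resize(msk[195:255,295:435],None,fx=5,fy=5))
        if k=='thread':
            Q=Q[:,:]; 
            # bin by y: mean x
            for y in np.arange(-.24,.0,.02):
                q=Q[abs(Q[:,1]-y)<.01]
                if len(q)>4: print('   y%.2f x %.4f [%.4f %.4f] z %.4f'%(y,q[:,0].mean(),np.percentile(q[:,0],3),np.percentile(q[:,0],97),np.percentile(q[:,2],90)))
E
```

```text
top gran 2160 [array([ 521.7, -206.8]), array([280.6, 107.7]), np.float64(87.1)] [ 0.5195 -0.1991  0.0249]
  plane [array([ 522.1, -195.9]), array([301.1, 107.2]), np.float64(87.0)]
top stir 260 [array([ 522.4, -206.6]), array([227.4,  71.8]), np.float64(87.5)] [ 0.5209 -0.2029  0.1155]
   133 [ 0.527  -0.1004  0.1156] [ 0.5262 -0.1003  0.1113] 0.4911891904271417 0.5628130628094693
   127 [ 0.5145 -0.3102  0.1154] [ 0.5145 -0.3102  0.1105] 0.4818984343481727 0.5516985013937056
top thread 1081 [array([ 522.6, -194.5]), array([299.4,  58.1]), np.float64(87.5)] [ 0.5223 -0.1932  0.0858]
   y-0.24 x 0.5200 [0.5050 0.5340] z 0.0932
   y-0.22 x 0.5212 [0.5078 0.5367] z 0.0923
   y-0.20 x 0.5226 [0.5084 0.5372] z 0.0927
   y-0.18 x 0.5234 [0.5099 0.5375] z 0.0921
   y-0.16 x 0.5240 [0.5106 0.5391] z 0.0931
   y-0.14 x 0.5245 [0.5117 0.5384] z 0.0938
   y-0.12 x 0.5255 [0.5015 0.5521] z 0.0898
   y-0.10 x 0.5266 [0.5015 0.5452] z 0.0895
   y-0.08 x 0.5278 [0.5159 0.5395] z 0.0900
   y-0.06 x 0.5292 [0.5215 0.5373] z 0.0857
   y-0.04 x 0.5295 [0.5218 0.5373] z 0.0853
side gran 1273 [array([ 5
[... 278 characters left out ...]
312934247
   99 [ 0.5265 -0.3158  0.1144] [ 0.5192 -0.3081  0.11  ] 0.48116587379968195 0.6755928110096447
side thread 1402 [array([ 555.4, -333. ]), array([336.6, 523.9]), np.float64(32.3)] [ 0.5776 -0.2896  0.0829]
   y-0.24 x 0.5160 [0.5052 0.5329] z 0.0920
   y-0.22 x 0.5164 [0.5058 0.5349] z 0.0928
   y-0.20 x 0.5164 [0.5071 0.5320] z 0.0916
   y-0.18 x 0.5183 [0.5072 0.5346] z 0.0925
   y-0.16 x 0.5184 [0.5073 0.5370] z 0.0923
   y-0.14 x 0.5214 [0.5120 0.5351] z 0.0925
   y-0.12 x 0.5289 [0.5098 0.5587] z 0.0873
   y-0.10 x 0.5242 [0.4912 0.5630] z 0.0962
   y-0.08 x 0.5258 [0.5163 0.5409] z 0.0869
   y-0.06 x 0.5266 [0.5214 0.5370] z 0.0837
   y-0.04 x 0.5299 [0.5218 0.5376] z 0.0824
```

View pics/gm.png

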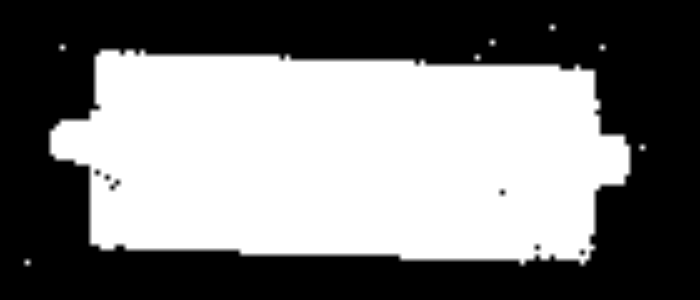

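```bash
cat > go.py <<'E'
import sys
from h import *
from scipy.spatial.transform import Rotation as R
s=arm.get_state(); a=[float(x) for x in sys.argv[1:5]]
C=R.from_euler('xyz',s['ee_rot']); T=R.from_euler('xyz',[np.pi,0,a[3]])
d=C.inv().apply(np.array(a[:3])-s['eef_pos'])/0.3; r=(C.inv()*T).as_rotvec()/np.deg2rad(60)
print('t',round(s['t'],2),'pos',np.round(s['eef_pos'],4),'rot',np.round(s['ee_rot'],4),'F',np.round(s['force'],1),'w',round(s['width'],4),'q',np.round(s['q'],2))
print('shift',np.round(d,4),'turn',np.round(r,4))
E
python3 go.py .534 .236 .18 -1.473
python3 - <<'E'
from h import *
# screw line fit
t=dict(np.load('/tmp/top.npz'))
us,vs=np.meshgrid(np.arange(300,430),np.arange(200,250)); uv=np.c_[us.ravel(),vs.ravel()]
P=cloud(t,uv); m=(P[:,2]>.075)&(P[:,2]<.1)&(P[:,1]>-.27)&(P[:,1]<-.14); Q=P[m]
k=np.polyfit(Q[:,1],Q[:,0],1); print('screw slope',k[0],'x at -.207',np.polyval(k,-.207), 'z',np.percentile(Q[:,2],[50,90]))
E
```

```text
t 0.1 pos [ 0.2638 -0.6209  0.2257] rot [ 3.1401e+00 -1.0000e-04 -2.7399e+00] F [-0.8 -0.5  0.4] w 0.0878 q [-0.88  0.36  0.01 -0.   -1.22 -0.29]
shift [-1.9458  2.2764  0.1555] turn [ 1.3000e-03  8.0000e-04 -1.2098e+00]
screw slope 0.05172195349471096 x at -.207 0.5211555147081695 z [0.0875244  0.09262671]
```

```bash
python3 -m inch '0.3 -0.85 1 0 0 0 -0.6;0.3 -0.85 1 0 0 0 -0.6;0.3 -0.85 1 0 0 0 -0.6;0.3 -0.85 1 0 0 0 -0.6;0.3 -0.85 1 0 0 0 -0.6;0.3 -0.85 1 0 0 0 -0.6;0.3 -0.85 1 0 0 0 -0.6;0.3 -0.85 1 0 0 0 -0.6;0.3 -0.85 1 0 0 0 -0.6;0.3 -0.85 1 0 0 0 -0.6' 25; python3 go.py .534 .236 .18 -1.473
```

```text
t: 1.1
eef_pos: [0.3817, -0.2443, 0.2267]
ee_rot: [-3.141, 0.0, -2.108]
force: [0.2, -0.5, -0.0]
width: 0.0614
t 1.1 pos [ 0.3817 -0.2443  0.2267] rot [-3.1414e+00  1.0000e-04 -2.1082e+00] F [ 0.2 -0.5 -0. ] w 0.0614 q [-0.13 -0.02 -0.45 -0.   -1.13 -0.41]
shift [-1.6352  0.3834  0.1557] turn [-2.000e-04  1.000e-04 -6.066e-01]
```

```bash
python3 -m inch '0.4 -1 0.23 0 0 0 -0.6;0.4 -1 0.23 0 0 0 -0.6;0.4 -1 0.23 0 0 0 -0.6;0.4 -1 0.23 0 0 0 -0.6;0.4 -1 0.23 0 0 0 -0.6;0.4 -1 0.23 0 0 0 -0.6;0.4 -1 0.23 0 0 0 -0.6;0.4 -1 0.23 0 0 0 -0.6'; python3 go.py .534 .236 .18 -1.473
```

```text
t: 1.9
eef_pos: [0.4771, 0.0476, 0.2259]
ee_rot: [3.14, -0.001, -1.482]
force: [-0.4, -1.0, -0.5]
width: 0.0526
t 1.9 pos [0.4771 0.0476 0.2259] rot [ 3.1402e+00 -7.0000e-04 -1.4824e+00] F [-0.4 -1.  -0.5] w 0.0526 q [ 0.51  0.03 -0.4   0.   -1.14 -0.42]
shift [-0.6088 -0.2447  0.1522] turn [ 0.0014 -0.0006 -0.009 ]
```

```bash
python3 -m inch '0.4 -0.61 -0.245 0.15 0 0 -0.009;0.4 -0.61 -0.245 0.15 0 0 -0.009;0.4 -0.61 -0.245 0.15 0 0 -0.009;0.4 -0.61 -0.245 0.15 0 0 -0.009;0.4 -0.61 -0.245 0.15 0 0 -0.009;0.4 -0.61 -0.245 0.15 0 0 -0.009;0.4 -0.61 -0.245 0.15 0 0 -0.009'; python3 go.py .534 .236 .052 -1.473
```

```text
t: 2.6
eef_pos: [0.5339, 0.234, 0.1815]
ee_rot: [3.141, -0.001, -1.476]
force: [-0.0, -0.6, -0.4]
width: 0.0525
t 2.6 pos [0.5339 0.234  0.1815] rot [ 3.1409e+00 -5.0000e-04 -1.4756e+00] F [-0.  -0.6 -0.4] w 0.0525 q [ 0.75  0.24 -0.26  0.   -1.07 -0.65]
shift [-0.0068 -0.0012  0.4315] turn [ 0.0006 -0.0005 -0.0025]
```

```bash
python3 - <<'E'
from h import *
s=grab('side'); t=grab('top')
cv2.imwrite('pics/s1.png',np.hstack([cv2.resize(s['img'][200:350,180:330],(400,400)),cv2.resize(t['img'][160:290,135:265],(400,400))])[:,:,::-1])
E
```

```text
(no output)
```

View pics/s1.png

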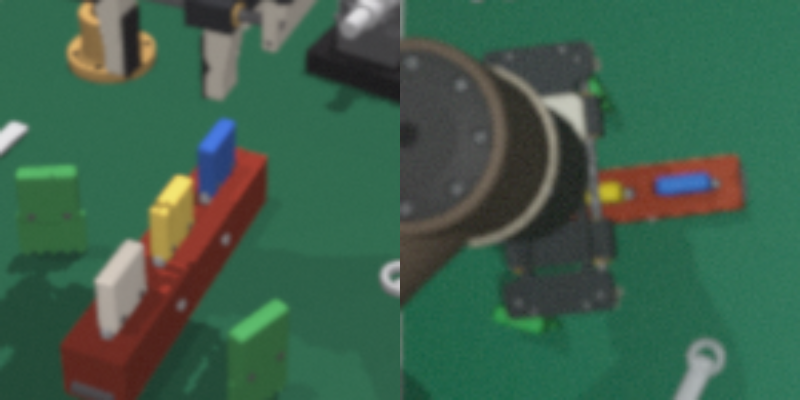

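The fingers are straddling the yellow handle along the rack's x, clear of white and blue. Descending, then gripping.

```bash
python3 -m inch '0.4 -0.007 0 0.15 0 0 0;0.4 -0.007 0 0.28 0 0 0;0.4 -0.007 0 0.37 0 0 0;0.4 -0.007 0 0.43 0 0 0;0.4 -0.007 0 0.43 0 0 0;0.4 -0.007 0 0.43 0 0 0'; python3 go.py .534 .236 .052 -1.473
```

```text
t: 3.3
eef_pos: [0.534, 0.2376, 0.0535]
ee_rot: [-3.141, 0.0, -1.474]
force: [0.4, 0.5, 1.1]
width: 0.0528
t 3.3 pos [0.534  0.2376 0.0535] rot [-3.1409e+00  1.0000e-04 -1.4744e+00] F [0.4 0.5 1.1] w 0.0528 q [ 0.75  0.38 -0.4   0.   -0.79 -0.66]
shift [0.0052 0.0006 0.0051] turn [-0.0007  0.0001 -0.0013]
```

```bash
python3 -m inch '0.9 0 0 0.004 0 0 0;0.9 0 0 0.004 0 0 0;0.9 0 0 0.004 0 0 0;0.9 0 0 0.004 0 0 0;0.9 0 0 0.004 0 0 0;0.9 0 0 0.004 0 0 0;0.9 0 0 0.004 0 0 0;0.9 0 0 0.004 0 0 0;0.9 0 0 0.004 0 0 0' 25; python3 go.py .534 .236 .052 -1.473
```

```text
t: 4.2
eef_pos: [0.5337, 0.2383, 0.0516]
ee_rot: [-3.141, 0.0, -1.474]
force: [-0.8, -0.2, 3.4]
width: 0.0139
t 4.2 pos [0.5337 0.2383 0.0516] rot [-3.1412e+00  2.0000e-04 -1.4735e+00] F [-0.8 -0.2  3.4] w 0.0139 q [ 0.75  0.38 -0.4   0.   -0.79 -0.66]
shift [ 0.0077 -0.0001 -0.0014] turn [-0.0004  0.0002 -0.0005]
```

```bash
python3 -m inch '0.9 0 0 -0.05 0 0 0;0.9 0 0 -0.15 0 0 0;0.9 0 0 -0.3 0 0 0;0.9 0 0 -0.42 0 0 0;0.9 0 0 -0.5 0 0 0;0.9 0 0 -0.5 0 0 0'; python3 go.py .5215 -.205 .195 -1.621
python3 - <<'E'
from h import *
s=grab('side'); 
cv2.imwrite('pics/s2.png',cv2.resize(s['img'][130:350,150:390],None,fx=2.7,fy=2.7)[:,:,::-1])
E
```

```text
t: 4.8
eef_pos: [0.535, 0.2391, 0.2051]
ee_rot: [-3.136, 0.003, -1.473]
force: [-0.3, -0.6, -2.0]
width: 0.0138
t 4.8 pos [0.535  0.2391 0.2051] rot [-3.1364e+00  3.1000e-03 -1.4734e+00] F [-0.3 -0.6 -2. ] w 0.0138 q [ 0.75  0.22 -0.23  0.   -1.11 -0.66]
shift [1.4692 0.189  0.0281] turn [-0.0048  0.0033  0.1409]
```

View pics/s2.png

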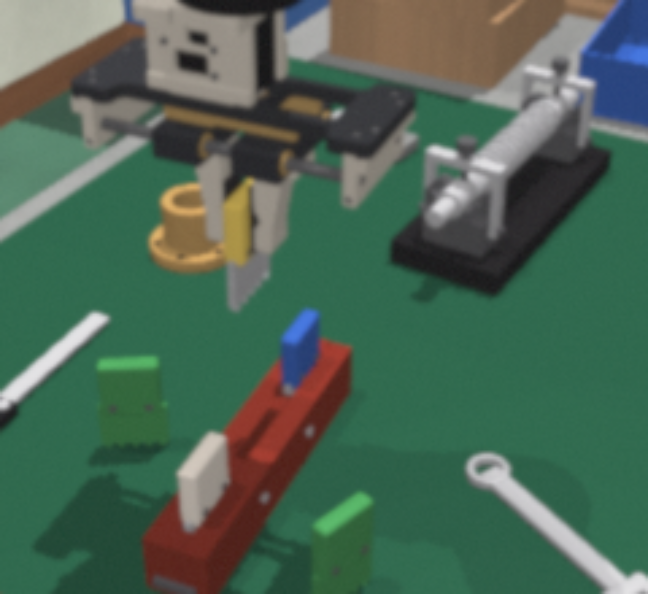

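The leaf is out and held upright; its slot is empty between white and blue. Now I'll carry it to above the screw.

```bash
python3 -m inch '0.9 0.15 0.02 0 0 0 0.07;0.9 0.3 0.04 0 0 0 0.07;0.9 0.45 0.06 0 0 0 0.07;0.9 0.6 0.08 0 0 0 0.07;0.9 0.75 0.1 0 0 0 0.07;0.9 0.9 0.12 0 0 0 0.07;0.9 1 0.13 0 0 0 0.07;0.9 1 0.13 0 0 0 0.07'; python3 go.py .5215 -.205 .195 -1.621
```

```text
t: 5.65
eef_pos: [0.5222, -0.0673, 0.1995]
ee_rot: [3.138, -0.0, -1.551]
force: [0.1, 0.4, -1.1]
width: 0.0139
t 5.65 pos [ 0.5222 -0.0673  0.1995] rot [ 3.1380e+00 -5.0000e-04 -1.5509e+00] F [ 0.1  0.4 -1.1] w 0.0139 q [ 0.24  0.14 -0.35 -0.   -1.09 -0.22]
shift [0.4587 0.0113 0.0151] turn [ 0.0034 -0.0006  0.0669]
```

```bash
python3 -m inch '0.9 0.15 0 0 0.003 0 0.067;0.9 0.3 0.006 0 0.003 0 0.067;0.9 0.4 0.011 0 0.003 0 0.067;0.9 0.457 0.011 0 0.003 0 0.067;0.9 0.457 0.011 0 0.003 0 0.067;0.9 0.457 0.011 0 0.003 0 0.067;0.9 0.457 0.011 0 0.003 0 0.067'; python3 go.py .5215 -.205 .15 -1.621
python3 - <<'E'
from h import *
s=grab('side'); t=grab('top')
cv2.imwrite('pics/s3.png',np.hstack([cv2.resize(s['img'][120:240,280:400],(400,400)),cv2.resize(t['img'][170:290,300:420],(400,400))])[:,:,::-1])
E
```

```text
t: 6.35
eef_pos: [0.5236, -0.2004, 0.2006]
ee_rot: [-3.14, 0.0, -1.617]
force: [0.4, -1.0, -1.2]
width: 0.0135
t 6.35 pos [ 0.5236 -0.2004  0.2006] rot [-3.1396e+00  4.0000e-04 -1.6166e+00] F [ 0.4 -1.  -1.2] w 0.0135 q [-0.02  0.19 -0.28 -0.   -1.1  -0.03]
shift [0.0156 0.0066 0.1688] turn [-0.0019  0.0004  0.0042]
```

View pics/s3.png

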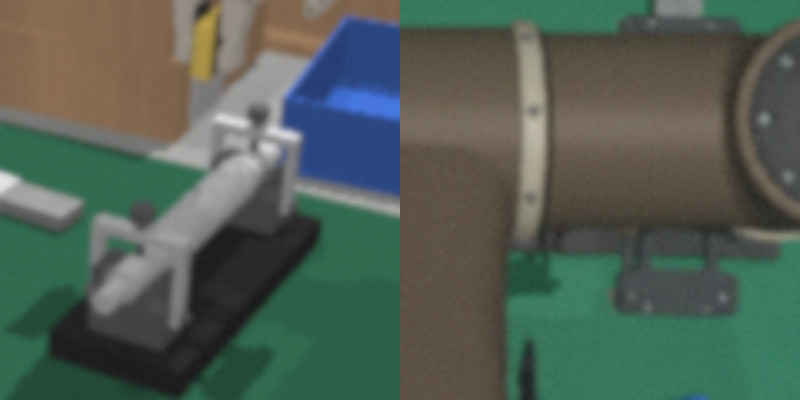

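```bash
python3 -m inch '0.9 0.015 0.007 0.06 0 0 0.004;0.9 0.015 0.007 0.12 0 0 0.004;0.9 0.015 0.007 0.17 0 0 0.004;0.9 0.015 0.007 0.19 0 0 0.004;0.9 0.015 0.007 0.19 0 0 0.004;0.9 0.015 0.007 0.19 0 0 0.004'; python3 go.py .5215 -.205 .1336 -1.621
python3 -m inch '0.9 0 0 0 0 0 0;0.9 0 0 0 0 0 0;0.9 0 0 0 0 0 0'; python3 go.py .5215 -.205 .1336 -1.621
```

```text
t: 7.05
eef_pos: [0.5222, -0.2056, 0.1451]
ee_rot: [-3.138, -0.0, -1.621]
force: [0.5, -0.5, -1.3]
width: 0.0138
t 7.05 pos [ 0.5222 -0.2056  0.1451] rot [-3.1376e+00 -1.0000e-04 -1.6207e+00] F [ 0.5 -0.5 -1.3] w 0.0138 q [-0.03  0.24 -0.36  0.   -0.97 -0.02]
shift [-0.0017  0.0025  0.0382] turn [-0.0038 -0.0001  0.0003]
t: 7.35
eef_pos: [0.5219, -0.2058, 0.1448]
ee_rot: [-3.138, 0.0, -1.621]
force: [0.5, 0.3, -1.4]
width: 0.0139
t 7.35 pos [ 0.5219 -0.2058  0.1448] rot [-3.1376e+00  1.0000e-04 -1.6214e+00] F [ 0.5  0.3 -1.4] w 0.0139 q [-0.03  0.24 -0.36  0.   -0.97 -0.02]
shift [-0.0026  0.0017  0.0375] turn [-0.0038  0.0001 -0.0003]
```

```bash
python3 - <<'E'
from h import *
s=grab('side')
print(proj(s,[[.522,-.2068,.093],[.522,-.2068,.104]]))
cv2.imwrite('pics/s4.png',cv2.resize(s['img'][140:220,300:380],(640,640)[:2],interpolation=cv2.INTER_CUBIC)[:600,:,::-1])
E
python3 -m inch '0.9 0 0 0.01 0 0 0;0.9 0 0 0.02 0 0 0;0.9 0 0 0.026 0 0 0;0.9 0 0 0.03 0 0 0;0.9 0 0 0.03 0 0 0'; python3 go.py .5215 -.205 .1336 -1.621
```

```text
[[340.65923831 177.21850871]
 [341.00755121 173.37237954]]
t: 7.9
eef_pos: [0.5215, -0.2058, 0.135]
ee_rot: [-3.139, 0.0, -1.622]
force: [0.6, -0.3, -1.7]
width: 0.0138
t 7.9 pos [ 0.5215 -0.2058  0.135 ] rot [-3.1390e+00  2.0000e-04 -1.6215e+00] F [ 0.6 -0.3 -1.7] w 0.0138 q [-0.03  0.25 -0.37 -0.   -0.95 -0.02]
shift [-0.0025  0.0002  0.0048] turn [-0.0025  0.0002 -0.0005]
```

View pics/s4.png

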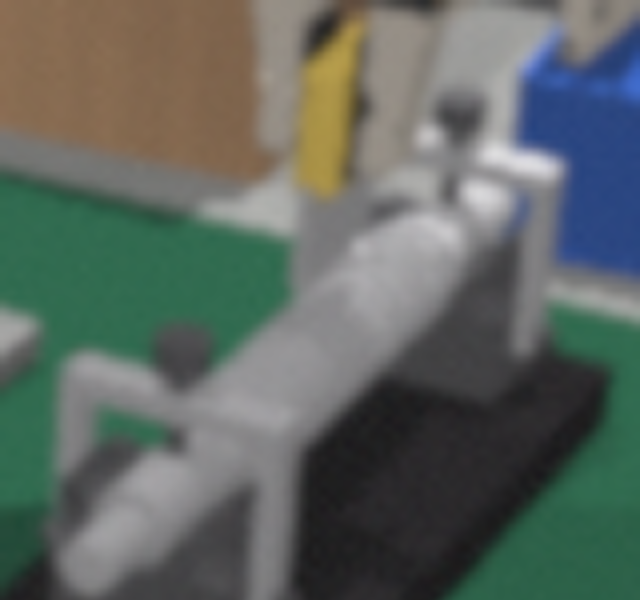

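The leaf stands just above the thread and on its line. Creeping down in half-millimetre steps.

```bash
for i in 1; do python3 -m inch '0.9 0 0 0.0017 0 0 0;0.9 0 0 0.0033 0 0 0;0.9 0 0 0.0033 0 0 0;0.9 0 0 0.0033 0 0 0'; python3 -m inch '0.9 0 0 0.0017 0 0 0;0.9 0 0 0.0017 0 0 0;0.9 0 0 0.0017 0 0 0'; done
```

```text
t: 8.3
eef_pos: [0.5217, -0.2058, 0.1344]
ee_rot: [-3.138, 0.0, -1.621]
force: [0.7, 0.0, -1.5]
width: 0.0139
t: 8.6
eef_pos: [0.5217, -0.2058, 0.1339]
ee_rot: [-3.138, 0.0, -1.621]
force: [-0.3, 0.5, -1.3]
width: 0.0139
```

```bash
python3 -m inch '0.9 0 0 0.0017 0 0 0;0.9 0 0 0.0017 0 0 0;0.9 0 0 0.0017 0 0 0'; python3 -m inch '0.9 0 0 0.0017 0 0 0;0.9 0 0 0.0017 0 0 0;0.9 0 0 0.0017 0 0 0';
```

```text
t: 8.9
eef_pos: [0.5218, -0.2058, 0.1335]
ee_rot: [-3.138, 0.0, -1.621]
force: [-0.8, 0.9, 0.2]
width: 0.0138
t: 9.2
eef_pos: [0.5218, -0.2058, 0.1334]
ee_rot: [-3.138, -0.0, -1.621]
force: [-2.3, 0.9, 5.6]
width: 0.0139
```

Contact on a crest at TCP z 0.1334, as expected, with about 7 N. Feeling along the screw.

```bash
python3 -m inch '0.9 0.0017 0 0 0 0 0;0.9 0.0033 0 0 0 0 0;0.9 0.0033 0 0 0 0 0'; python3 -m inch '0.9 0.0017 0 0 0 0 0;0.9 0.0033 0 0 0 0 0;0.9 0.0033 0 0 0 0 0';
```

```text
t: 9.5
eef_pos: [0.5221, -0.2066, 0.1334]
ee_rot: [-3.137, 0.0, -1.621]
force: [-1.1, 2.4, 5.7]
width: 0.0137
t: 9.8
eef_pos: [0.5223, -0.2075, 0.1335]
ee_rot: [-3.137, 0.0, -1.621]
force: [-0.7, 3.8, 6.1]
width: 0.0138
```

```bash
python3 -m inch '0.9 0.0017 0 0 0 0 0;0.9 0.0033 0 0 0 0 0;0.9 0.0033 0 0 0 0 0'; python3 -m inch '0.9 0.0017 0 0 0 0 0;0.9 0.0033 0 0 0 0 0;0.9 0.0033 0 0 0 0 0';
```

```text
t: 10.1
eef_pos: [0.5223, -0.2086, 0.1334]
ee_rot: [-3.137, 0.0, -1.621]
force: [0.8, 3.3, 4.9]
width: 0.0141
t: 10.4
eef_pos: [0.5222, -0.2097, 0.1333]
ee_rot: [-3.137, 0.0, -1.621]
force: [1.0, 3.0, 5.2]
width: 0.0137
```

```bash
python3 -m inch '0.9 0.0017 0 0 0 0 0;0.9 0.0033 0 0 0 0 0;0.9 0.0033 0 0 0 0 0'; python3 -m inch '0.9 0.0017 0 0 0 0 0;0.9 0.0033 0 0 0 0 0;0.9 0.0033 0 0 0 0 0';
```

```text
t: 10.7
eef_pos: [0.521, -0.2109, 0.1323]
ee_rot: [-3.14, -0.0, -1.622]
force: [0.9, -0.8, 0.0]
width: 0.0138
t: 11.0
eef_pos: [0.521, -0.2118, 0.1324]
ee_rot: [-3.139, 0.0, -1.622]
force: [0.0, -0.0, -2.2]
width: 0.0137
```

The teeth dropped in and the force vanished. Lowering gently.

```bash
python3 -m inch '0.9 0.0017 0 0.0017 0 0 0;0.9 0.0017 0 0.0033 0 0 0;0.9 0.0017 0 0.005 0 0 0;0.9 0.0017 0 0.005 0 0 0'; python3 -m inch '0.9 0 0 0.0017 0 0 0;0.9 0 0 0.0033 0 0 0;0.9 0 0 0.0033 0 0 0';
```

```text
t: 11.4
eef_pos: [0.5213, -0.2122, 0.1312]
ee_rot: [-3.139, 0.0, -1.621]
force: [0.7, -0.4, -1.7]
width: 0.0141
t: 11.7
eef_pos: [0.5213, -0.2122, 0.1303]
ee_rot: [-3.139, 0.0, -1.621]
force: [-0.5, 0.4, -1.9]
width: 0.0141
```

```bash
python3 -m inch '0.9 0 0 0.0017 0 0 0;0.9 0 0 0.0033 0 0 0;0.9 0 0 0.0033 0 0 0'; python3 -m inch '0.9 0 0 0.0017 0 0 0;0.9 0 0 0.0017 0 0 0;0.9 0 0 0.0017 0 0 0';
```

```text
t: 12.0
eef_pos: [0.5214, -0.2122, 0.1293]
ee_rot: [-3.139, 0.0, -1.621]
force: [0.7, 0.4, -1.6]
width: 0.0139
t: 12.3
eef_pos: [0.5214, -0.2122, 0.129]
ee_rot: [-3.138, 0.0, -1.621]
force: [-0.5, 1.1, 1.8]
width: 0.0141
```

It is home, 4.4 mm below the crests. Pressing very slightly more and holding.

```bash
python3 -m inch '0.9 0 0 0.001 0 0 0;0.9 0 0 0.001 0 0 0;0.9 0 0 0.001 0 0 0'; python3 -m inch '0.9 0 0 0 0 0 0;0.9 0 0 0 0 0 0;0.9 0 0 0 0 0 0;0.9 0 0 0 0 0 0;0.9 0 0 0 0 0 0;0.9 0 0 0 0 0 0;0.9 0 0 0 0 0 0;0.9 0 0 0 0 0 0;0.9 0 0 0 0 0 0;0.9 0 0 0 0 0 0;0.9 0 0 0 0 0 0;0.9 0 0 0 0 0 0'
python3 - <<'E'
from h import *
s=grab('side')
cv2.imwrite('pics/s5.png',cv2.resize(s['img'][140:215,300:380],(640,600),interpolation=cv2.INTER_CUBIC)[:,:,::-1])
E
```

```text
t: 12.6
eef_pos: [0.5215, -0.2122, 0.1289]
ee_rot: [-3.138, 0.0, -1.621]
force: [-2.0, 1.8, 5.5]
width: 0.0138
t: 13.8
eef_pos: [0.5215, -0.2123, 0.129]
ee_rot: [-3.138, -0.0, -1.621]
force: [-1.5, 1.2, 5.3]
width: 0.0138
```

View pics/s5.png

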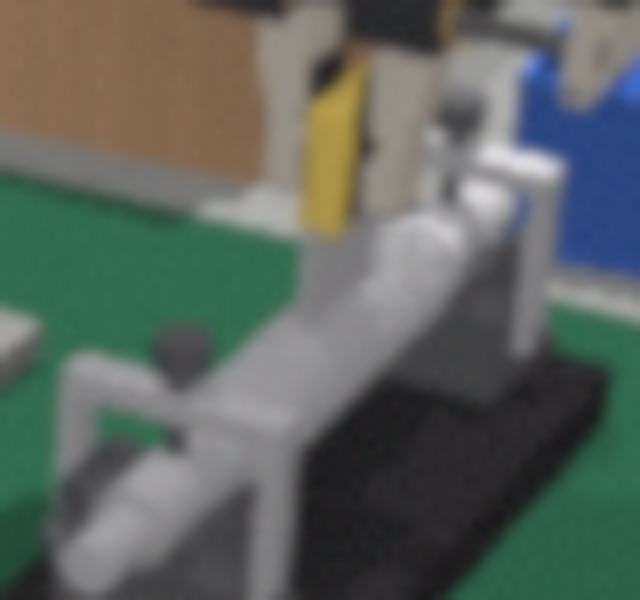

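The leaf is seated flat, its teeth sunk in the thread, held at about 7 N for 1.5 s. Lifting off and going back.

```bash
python3 -m inch '0.9 0 0 -0.015 0 0 0;0.9 0 0 -0.05 0 0 0;0.9 0 0 -0.12 0 0 0;0.9 0 0 -0.2 0 0 0;0.9 0 0 -0.25 0 0 0;0.9 0 0 -0.25 0 0 0'; python3 go.py .5337 .2383 .2 -1.4735
```

```text
t: 14.45
eef_pos: [0.5226, -0.2125, 0.2065]
ee_rot: [-3.134, -0.0, -1.621]
force: [-0.2, -0.9, -1.3]
width: 0.014
t 14.45 pos [ 0.5226 -0.2125  0.2065] rot [-3.1336e+00 -5.0000e-04 -1.6211e+00] F [-0.2 -0.9 -1.3] w 0.014 q [-0.04  0.19 -0.27  0.   -1.1  -0.01]
shift [-1.5027  0.0389  0.0206] turn [-0.0076 -0.001  -0.1409]
```

```bash
python3 -m inch '0.9 -0.15 0 0 0 0 -0.1;0.9 -0.3 0.005 0 0 0 -0.1;0.9 -0.45 0.01 0 0 0 -0.1;0.9 -0.6 0.015 0 0 0 -0.1;0.9 -0.75 0.02 0 0 0 -0.1;0.9 -0.9 0.025 0 0 0 -0.1;0.9 -1 0.025 0 0 0 -0.1;0.9 -1 0.025 0 0 0 -0.1'; python3 go.py .5337 .2383 .2 -1.4735
```

```text
t: 15.25
eef_pos: [0.5288, 0.0911, 0.2028]
ee_rot: [-3.139, 0.0, -1.513]
force: [-0.9, 0.1, -1.3]
width: 0.0138
t 15.25 pos [0.5288 0.0911 0.2028] rot [-3.1389e+00  1.0000e-04 -1.5133e+00] F [-0.9  0.1 -1.3] w 0.0138 q [ 0.54  0.15 -0.33  0.   -1.09 -0.48]
shift [-0.489  -0.0446  0.0096] turn [-0.0026  0.     -0.038 ]
```

```bash
python3 -m inch '0.9 -0.15 -0.01 0 0 0 -0.038;0.9 -0.3 -0.03 0 0 0 -0.038;0.9 -0.42 -0.044 0 0 0 -0.038;0.9 -0.488 -0.044 0 0 0 -0.038;0.9 -0.488 -0.044 0 0 0 -0.038;0.9 -0.488 -0.044 0 0 0 -0.038;0.9 -0.488 -0.044 0 0 0 -0.038'; python3 -m inch '0.9 0 0 0 0 0 0;0.9 0 0 0 0 0 0';python3 go.py .5337 .2383 .11 -1.4735
```

```text
t: 15.95
eef_pos: [0.5339, 0.2335, 0.2033]
ee_rot: [-3.139, -0.001, -1.478]
force: [0.2, -0.5, -0.8]
width: 0.0137
t: 16.15
eef_pos: [0.5342, 0.2338, 0.2038]
ee_rot: [-3.138, -0.0, -1.478]
force: [-0.3, 0.4, -1.8]
width: 0.0138
t 16.15 pos [0.5342 0.2338 0.2038] rot [-3.1382e+00 -1.0000e-04 -1.4779e+00] F [-0.3  0.4 -1.8] w 0.0138 q [ 0.75  0.22 -0.23  0.   -1.11 -0.66]
shift [-0.015   0.0013  0.3126] turn [-0.0032 -0.0001 -0.0042]
```

```bash
python3 -m inch '0.9 -0.015 0 0.1 0 0 -0.004;0.9 -0.015 0 0.2 0 0 -0.004;0.9 -0.015 0 0.28 0 0 -0.004;0.9 -0.015 0 0.33 0 0 -0.004;0.9 -0.015 0 0.33 0 0 -0.004;0.9 -0.015 0 0.33 0 0 -0.004;0.9 -0.015 0 0.33 0 0 -0.004'; python3 go.py .5337 .2383 .095 -1.4735
python3 - <<'E'
from h import *
s=grab('side')
cv2.imwrite('pics/s6.png',cv2.resize(s['img'][225:345,190:310],(600,600),interpolation=cv2.INTER_CUBIC)[:,:,::-1])
E
```

```text
t: 16.85
eef_pos: [0.5347, 0.2395, 0.1059]
ee_rot: [-3.137, 0.001, -1.473]
force: [-0.0, 0.0, -0.4]
width: 0.0142
t 16.85 pos [0.5347 0.2395 0.1059] rot [-3.1367e+00  6.0000e-04 -1.4727e+00] F [-0.   0.  -0.4] w 0.0142 q [ 0.76  0.32 -0.35  0.   -0.9  -0.66]
shift [0.0036 0.004  0.0363] turn [-0.0047  0.0006  0.0007]
```

View pics/s6.png

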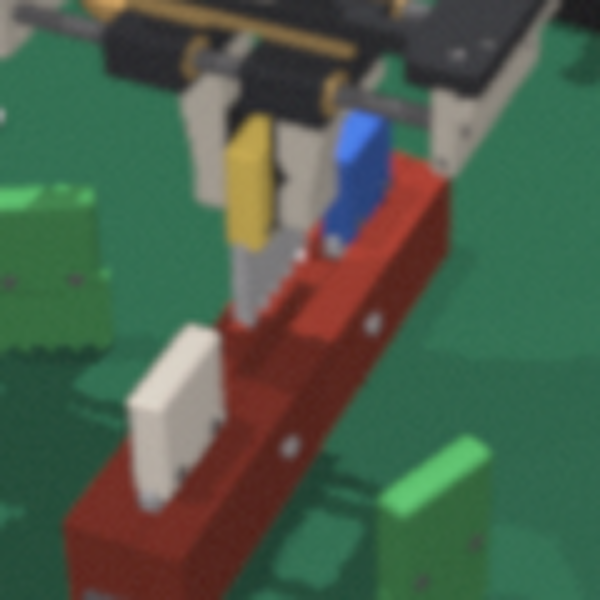

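The leaf hangs right over its empty slot. I'll correct about 1 mm and enter slowly.

```bash
python3 -m inch '0.9 0.0035 0.004 0.03 0 0 0;0.9 0.0035 0.004 0.04 0 0 0;0.9 0.0035 0.004 0.04 0 0 0;0.9 0.0035 0.004 0.04 0 0 0'; python3 go.py .5337 .2383 .052 -1.4735
```

```text
t: 17.3
eef_pos: [0.5329, 0.238, 0.0925]
ee_rot: [-3.139, -0.001, -1.473]
force: [-0.8, -0.2, -1.7]
width: 0.0139
t 17.3 pos [0.5329 0.238  0.0925] rot [-3.1386e+00 -6.0000e-04 -1.4725e+00] F [-0.8 -0.2 -1.7] w 0.0139 q [ 0.76  0.33 -0.37  0.   -0.87 -0.66]
shift [-0.0009 -0.0023  0.135 ] turn [-0.0029 -0.0006  0.0009]
```

```bash
python3 -m inch '0.9 -0.001 -0.002 0.01 0 0 0;0.9 -0.001 -0.002 0.02 0 0 0;0.9 -0.001 -0.002 0.03 0 0 0;0.9 -0.001 -0.002 0.03 0 0 0'; python3 go.py .5337 .2383 .052 -1.4735
```

```text
t: 17.7
eef_pos: [0.5332, 0.2382, 0.0829]
ee_rot: [-3.139, -0.001, -1.473]
force: [-0.2, 0.8, -2.2]
width: 0.0136
t 17.7 pos [0.5332 0.2382 0.0829] rot [-3.1393e+00 -8.0000e-04 -1.4728e+00] F [-0.2  0.8 -2.2] w 0.0136 q [ 0.76  0.34 -0.38  0.   -0.85 -0.66]
shift [-0.0004 -0.0014  0.1031] turn [-0.0022 -0.0008  0.0007]
```

Tips are at about 42 mm, so they are inside the slot with no contact force. Continuing down.

```bash
python3 -m inch '0.9 0 -0.001 0.02 0 0 0;0.9 0 -0.001 0.04 0 0 0;0.9 0 -0.001 0.06 0 0 0;0.9 0 -0.001 0.08 0 0 0;0.9 0 -0.001 0.09 0 0 0;0.9 0 -0.001 0.09 0 0 0;0.9 0 -0.001 0.09 0 0 0'; python3 go.py .5337 .2383 .0516 -1.4735
```

```text
t: 18.4
eef_pos: [0.534, 0.2385, 0.0566]
ee_rot: [-3.138, -0.0, -1.473]
force: [-0.0, -0.6, -1.1]
width: 0.0137
t 18.4 pos [0.534  0.2385 0.0566] rot [-3.1384e+00 -4.0000e-04 -1.4726e+00] F [-0.  -0.6 -1.1] w 0.0137 q [ 0.76  0.37 -0.4   0.   -0.79 -0.66]
shift [0.0004 0.0011 0.0166] turn [-0.003  -0.0004  0.0008]
```

```bash
python3 -m inch '0.9 0 0 0.006 0 0 0;0.9 0 0 0.012 0 0 0;0.9 0 0 0.015 0 0 0;0.9 0 0 0.015 0 0 0;0.9 0 0 0.015 0 0 0'; python3 go.py .5337 .2383 .0516 -1.4735
```

```text
t: 18.9
eef_pos: [0.534, 0.2384, 0.0521]
ee_rot: [-3.138, -0.0, -1.473]
force: [-0.2, -0.4, -1.4]
width: 0.0137
t 18.9 pos [0.534  0.2384 0.0521] rot [-3.1384e+00 -3.0000e-04 -1.4726e+00] F [-0.2 -0.4 -1.4] w 0.0137 q [ 0.76  0.38 -0.41  0.   -0.78 -0.66]
shift [0.0003 0.0009 0.0017] turn [-0.0031 -0.0003  0.0008]
```

```bash
python3 -m inch '0.9 0 0 0.0015 0 0 0;0.9 0 0 0.002 0 0 0;0.9 0 0 0.002 0 0 0'; python3 -m inch '0.6 0 0 0 0 0 0;0.4 0 0 0 0 0 0;0.4 0 0 0 0 0 0;0.4 0 0 0 0 0 0;0.4 0 0 0 0 0 0;0.4 0 0 0 0 0 0;0.4 0 0 0 0 0 0'; python3 go.py .5337 .2383 .2 -1.4735
```

```text
t: 19.2
eef_pos: [0.534, 0.2385, 0.0516]
ee_rot: [-3.138, -0.0, -1.473]
force: [0.2, -0.2, 0.6]
width: 0.0141
t: 19.9
eef_pos: [0.5339, 0.2384, 0.0515]
ee_rot: [-3.138, -0.0, -1.473]
force: [0.5, -0.5, 0.3]
width: 0.0525
t 19.9 pos [0.5339 0.2384 0.0515] rot [-3.1384e+00 -4.0000e-04 -1.4727e+00] F [ 0.5 -0.5  0.3] w 0.0525 q [ 0.76  0.38 -0.41  0.   -0.78 -0.66]
shift [ 4.000e-04 -8.000e-04 -4.951e-01] turn [-0.003  -0.0003  0.0008]
```

```bash
python3 -m inch '0.4 0 0 -0.08 0 0 0;0.4 0 0 -0.2 0 0 0;0.4 0 0 -0.35 0 0 0;0.4 0 0 -0.5 0 0 0;0.4 0 0 -0.5 0 0 0;0.4 0.3 0 -0.5 0 0 0;0.4 0.7 0 -0.5 0 0 0;0.4 1 0 -0.5 0 0 0;0.4 1 0 -0.5 0 0 0;0.4 1 0 -0.5 0 0 0;0.4 1 0 -0.5 0 0 0;0.4 1 0 -0.5 0 0 0'
python3 - <<'E'
from h import *
t=grab('top');s=grab('side')
cv2.imwrite('pics/e_top.png',t['img'][:,:,::-1]);cv2.imwrite('pics/e_side.png',s['img'][:,:,::-1])
H=cv2.cvtColor(t['img'],cv2.COLOR_RGB2HSV)[200:245,140:255]
for nm,m in(('y',(abs(H[...,0].astype(int)-28)<8)&(H[...,1]>130)&(H[...,2]>100)),('b',(H[...,0]>100)&(H[...,0]<130)&(H[...,1]>100)&(H[...,2]>70)),('w',(H[...,1]<60)&(H[...,2]>120))):
    v,u=np.nonzero(m); P=cloud(t,np.c_[u+140,v+200]); print(nm,len(u),np.median(P,0).round(4))
E
```

```text
t: 21.1
eef_pos: [0.5625, -0.0651, 0.2013]
ee_rot: [-3.139, -0.001, -1.478]
force: [0.1, 0.3, -0.2]
width: 0.0525Traceback (most recent call last):
  File "<stdin>", line 6, in <module>
  File "h.py", line 15, in cloud
    c,d=ray(f,uv); u=np.array(uv).reshape(-1,2).astype(int); r=f['range_z'][u[:,1],u[:,0]]
        ~~~^^^^^^
  File "h.py", line 8, in ray
    n=cv2.undistortPoints(uv,k,d).reshape(-1,2)
      ~~~~~~~~~~~~~~~~~~~^^^^^^^^
cv2.error: OpenCV(4.12.0) /io/opencv/modules/calib3d/src/undistort.dispatch.cpp:347: error: (-215:Assertion failed) CV_IS_MAT(_src) && CV_IS_MAT(_dst) && (_src->rows == 1 || _src->cols == 1) && (_dst->rows == 1 || _dst->cols == 1) && _src->cols + _src->rows - 1 == _dst->rows + _dst->cols - 1 && (CV_MAT_TYPE(_src->type) == CV_32FC2 || CV_MAT_TYPE(_src->type) == CV_64FC2) && (CV_MAT_TYPE(_dst->type) == CV_32FC2 || CV_MAT_TYPE(_dst->type) == CV_64FC2) in function 'cvUndistortPointsInternal'
```

View pics/e_top.png

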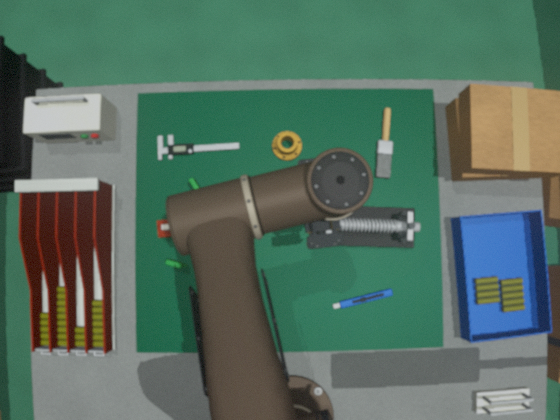

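View pics/e_side.png

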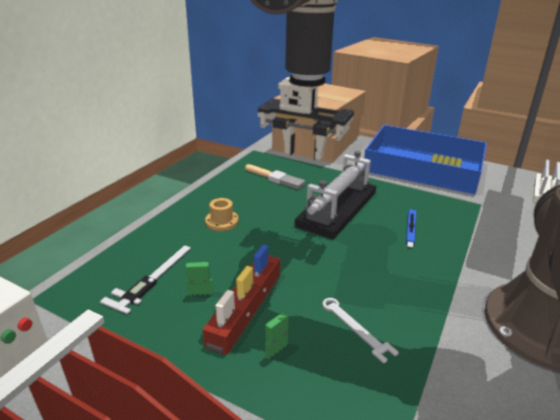

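The yellow leaf is back in the middle slot (side 244,282, the same pixel as at the start), and the other things look unmoved. The elbow hides the rack from the top camera, so I'll compare the side views numerically.

```bash
python3 - <<'E'
from h import *
A=cv2.imread('pics/side0.png');B=cv2.imread('pics/e_side.png')
for nm,lo,hi in(('y',(20,130,100),(36,255,255)),('b',(100,100,60),(130,255,255)),('w',(0,0,150),(180,50,255))):
    r=[]
    for I in(A,B):
        H=cv2.cvtColor(I,cv2.COLOR_BGR2HSV)[240:330,212:275]; v,u=np.nonzero(cv2.inRange(H,lo,hi)); r.append((len(u),u.mean().round(2)+212,v.mean().round(2)+240,v.min()+240,v.max()+240))
    print(nm,r)
d=cv2.absdiff(A,B).max(2)[160:370,90:400]; print((d>60).sum())
s=arm.get_state(); print(s['t'],s['force'])
E
```

```text
y [(296, np.float64(243.89), np.float64(281.65999999999997), np.int64(266), np.int64(296)), (350, np.float64(244.37), np.float64(280.95), np.int64(266), np.int64(297))]
b [(290, np.float64(260.61), np.float64(257.6), np.int64(244), np.int64(272)), (303, np.float64(260.71), np.float64(257.67), np.int64(244), np.int64(272))]
w [(389, np.float64(224.06), np.float64(305.45), np.int64(289), np.int64(323)), (294, np.float64(222.97), np.float64(305.49), np.int64(290), np.int64(323))]
394
21.2 [-0.46794099  0.14336802 -0.40661891]
```

```bash
python3 -c "
from station import arm
print(arm.job_done())"
```

```text
the job is handed in; nothing more can be done
None
```

The screw has a 10 mm pitch: the yellow-handled leaf's teeth dropped fully home in the thread. The leaf is back in its middle slot and released, and I handed the job in at about 21 s.

- **On the screw:** I touched the crests at TCP height 0.1334 m with about 7 N, then felt along about 5 mm until the teeth dropped. The leaf seated 4.4 mm lower, as expected. I held it upright there at about 7 N for about 1.5 s; the highest reading I saw was below 8 N.
- **Back in the rack:** I released it within about 0.5 mm of the TCP pose where I gripped it. In the side view the yellow handle is within 1 px of its start position.
- **Other things:** the blue handle is within 0.2 px of its start. The white one reads about 1 px off across, probably because the arm's shadow changed the lighting there. The bystanders look unmoved in the pictures.
- **What I could not check:** in the last top view the arm hid the rack and the spanner, so the final check of the rack and the spanner rests on the side camera alone. An overall before-and-after comparison of the side view showed 394 changed pixels, which I put down to shadows but did not trace. `job_done()` reports no verdict.

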